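# Set and close a quick-release press

### The job

Get the small bench press clamped: pull its tall locking pin straight up out of the well and put it in the steel tray, then turn the hexagonal adjuster nut clockwise until the cam lever meets firm resistance about midway through its swing. Then swing the lever fully closed and let go, so that the press stays shut. Leave the amber bottle and the specimen cup standing where they are.

Things in the scene. Friction and masses are not known exactly. Their poses are not given: they have to be found in the camera images.
- press: Quick-release press, fixed: grey flange 135 x 185 x 12 mm with a vertical stud. Origin: on the stud axis at worktop level; z up. Upward on the stud: steel cell with black gasket, oblong steel plate (110 x 72 x 10 mm), dark collar with lever, hexagonal nut. A square well block (42 mm wide, top at 57 mm) has its axis at (-33, +68) mm in this frame; its round hole is 27.8 mm wide, 43 mm deep.
- lock_pin: Loose plain steel pin, 26 mm diameter, 150 mm long, about 0.25 kg, three dark rings near the top. It stands upright in the well of the press (43 mm of it in the hole, top at 164 mm) and blocks the lever at about 0.2 rad until lifted out. Origin: centre of its lower end; z along it to the ringed upper end.
- tray: Open pressed-steel instrument tray, fixed, 201 (x) x 281 (y) x 51 mm, to the right of the press; inner floor about 166 x 246 mm, 2 mm above the worktop. Origin: centre of its underside. The pin belongs anywhere on its floor, standing or lying.
- nut (a joint): Angle of the adjuster nut, 0 to 3.1 rad; grows clockwise seen from above, which tightens: nut, lever, collar and plate sink together 3 mm per rad. Stiff thread (0.35 N m); it stays where it is left. It needs 0.8 to 2.4 rad of turning, different every time since the height of the cell and the start of the nut differ.
- nut_mid (a point): Middle of the hexagonal aluminium nut, on the vertical stud axis, 14 mm below its top face and 12 mm above its lowest edge; 44 mm across the flats, 51 mm over the corners, 27 mm tall. x of this frame points at right angles to one pair of flats (a black line on the top face points that way too); the other flats are at 60 degrees to it.
- lever (a joint): Angle of the cam lever about the stud, rad: 0 open (towards +y of the press), 1.6 fully closed at a stop (towards -x of the press); grows counter-clockwise from above. It turns easily (0.1 N m) until the plate meets the gasket, then stiffens to about 0.8 N m when set right, where the bite begins between 0.5 and 1.1 rad. It sinks 5 mm per rad as it closes and stays where left.
- lever_knob (a point): Middle of the gripping part of the upright black knob at the lever's end, 110 mm from the stud axis: 22 mm diameter, standing 40 mm above the lever bar; this point is 14 mm below its top and 26 mm above the bar. z up.
- plate_under (a point): Centre of the underside of the steel pressure plate, on the stud axis. It sinks 3 mm per rad of the nut, and the lever's cam lowers it by 5 mm per rad of the lever: 4 mm at midway (0.8 rad), 8 mm closed.
- gasket_top (a point): Centre of the top of the black rubber gasket (68 mm across), on the stud axis; the plate meets it when plate_under comes down to this height, and presses it down from there.
- gasket (a joint): How far the gasket is squeezed, m: 0 free; spring of 15 N/mm. After a proper setting and closing it is about 0.004.
- bottle: Bystander: amber reagent bottle with black cap, 44 mm diameter, 105 mm tall, loose, to the left of the press. Origin: centre of its underside; z up.
- cup: Bystander: low specimen cup with lid, about 60 mm across, 50 mm tall, loose, behind the steel tray. Origin: centre of its underside; z up.
There are look-alikes about, which are no part of the job. Of the things like the lock_pin, leave any that is green; of the rest the smaller one is meant.

How it is judged:
By the outcome, as a careful person would: the job done as asked, in the order asked, and still so for the second after the job is handed in, with the robot touching nothing.
It also fails if it takes over 72 s, if anything falls off the work surface, if the arm or the gripper's body presses on something with over 40 N, if the wrist force passes 120 N, or if a joint passes its speed limit or range.

### The arm

A 7-joint arm with a two-finger parallel gripper is mounted at the origin on a cart in front of the work surface, level with it; the furniture and walls round the work are solid. World frame = base frame: x ahead of the robot, y to its left, z up, the work surface at z = 0. Lengths are in m, angles in rad, forces in N, time in s.
With the tool pointing down it reaches from about 0.4 to 0.85 m from the base axis. Payload 10.4 kg.
Tool frame: the origin (TCP) lies at the very end of the fingers, on their centre line; the grasp point (between the pads) lies 19 mm behind it (r.pinch_z is the distance from the TCP to the grasp point, in m); z points along the fingers, y is the line along which they close (so a half turn about z gives the same grasp; the last joint's range is limited). The gripper opens to 87 mm and grips with 3 to 60 N. Pads are 19 mm wide; open, the fingers measure 117 mm over their backs; the gripper's body (75 mm by 190 mm) begins 51 mm behind the grasp point.
Start: joints at [1.223, 0.332, -0.065, 1.46, 0.022, 1.35, -0.088], TCP at [0.199, -0.592, 0.223] pointing down, gripper open.
Joint ranges: [-2.6, 2.6], [-0.5, 2.12], [-1.47, 1.34], [0.16, 2.42], [-1.27, 4.41], [0.06, 2.06], [-2.6, 2.6]. Speed limits (rad/s): [2.22, 2.22, 2.79, 2.79, 3.14, 3.14, 3.14].

### API

Orientations are given as a unit quaternion [x, y, z, w].
In Python, from bench import sensors, vision, r gives the robot as it stands.
- The arm moves only by the shell command python3 -m crank 'ROWS' [OPENING] [FORCE]. ROWS is JSON, a list of rows, each a list of 2 entries, a list of its own where there are three numbers: the shift along the tool's x, y, z normalised to -1 to 1, where 1 is 3 cm, then the turn about the tool's z normalised to -1 to 1, where 1 is 8 degrees. A call has 1 to 12 rows; each row shifts and turns the commanded pose from where the row before left it, along the tool's axes as they then stand; what a row does not reach is not made up. A row lasts 1/8 s, in which the tool goes at most 62.5 mm and 10.7 degrees, less where a joint would pass 70% of its speed; a pose out of reach is approached as far as the arm can. A call with a number of a shift or a turn outside -1 to 1 is refused whole. A call with a gripper value outside its range is refused whole. OPENING is the opening, from 0 (shut) to 1 (fully open), set as the call begins (- or left out, the last holds). The fingers move at their own pace and stop on an object; FORCE is the grip in N (left out, the last holds). Time passes only in rows, so rows that do not move let the fingers close. It gives the time, the measured TCP pose, the force, the opening and the grip force at its end, in the units of the state.
- sensors.read_state(): the state, without advancing time (a new reading comes with each control period).
- vision.camera(name): name is "scene" or "top" or "wrist"; returns the picture (400x640x3 uint8, red, green, blue); there is no depth.
- vision.camera_model(name): a dict with "vertical_fov" (degrees; the focal length in pixels is half the picture's height over the tangent of half this angle, whatever the lens; pixels are square), "cx", "cy" (the principal point, pixels), "camera_from_world" (4x4, takes a point from world to camera coordinates); the wrist camera has in their place "hand_eye" (4x4, takes a point from camera to tool coordinates, whose origin is the TCP and whose axes are the flange's). Camera axes: x right, y down, z forward; pixel columns grow to the right and rows downward; lengths in m; the calibration is good to about 2 mm. A picture is of the moment at which its call begins: read the wrist's pose just before it. camera_model takes no time and is no camera call.
- r.close_job(): hands the job in; it is judged then, once.
The state is a dict: "time": time; "joint_positions": joint angles; "joint_vel": joint speeds; "joint_torque": joint torques, N m; "ee_pos": TCP position; "eef_rot": TCP orientation; "ft_force": force on the tool from outside, world axes, zero at the start; "torque": the same for the moment, N m; "width": finger opening in m; "grip_force": force on a finger pad.
Only numpy, scipy, OpenCV 4.12 (cv2) and the standard library are available. Lean on these libraries where they do the work, as an engineer would, in place of code of your own. Each camera call takes 0.05 s, during which the arm holds its last target. There are 200 camera calls.

## Working session

There is one attempt and no reset: what is moved stays moved. The work goes in short steps, Python scripts to look and compute and a shell command to move; the robot and the scene stay as the last step left them, time stands still between calls to the robot, and variables do not carry over. Pictures are saved under pics/ and viewed, at most 10 in all, crops included, and the job is handed in when it is done.

```bash
ls; mkdir -p pics; python3 - <<'E'
from bench import sensors, vision, r
import cv2,numpy as np
np.set_printoptions(precision=4,suppress=True)
s=sensors.read_state();print(s)
for n in("scene","top"):
    im=vision.camera(n);cv2.imwrite(f"pics/{n}0.png",im[:,:,::-1]);print(n,vision.camera_model(n))
print(vision.camera_model("wrist"),r.pinch_z)
E
```

```text
pics
{'time': 0.0, 'joint_positions': array([ 1.2234,  0.3329, -0.0647,  1.4609,  0.0216,  1.3499, -0.0885]), 'joint_vel': array([ 0.0003,  0.0023, -0.0001, -0.0007,  0.0007, -0.0005, -0.0004]), 'joint_torque': array([ -0.0003, -62.3268,   0.0247, -38.9909,  -0.0613,   0.0398,
         0.0001]), 'ee_pos': array([ 0.1993, -0.592 ,  0.2218]), 'eef_rot': array([ 0.9868,  0.1617, -0.0002, -0.0007]), 'ft_force': array([-0.385 , -0.2993,  0.7382]), 'torque': array([ 0.0203,  0.0012, -0.0362]), 'grip_force': 0.0, 'width': 0.08706748704104735}
scene {'vertical_fov': 46.683368419131526, 'cx': 314.96973078544454, 'cy': 193.9189751799044, 'camera_from_world': array([[-0.6514, -0.7586,  0.0179,  0.356 ],
       [-0.5736,  0.4768, -0.6661,  0.3601],
       [ 0.4967, -0.4442, -0.7456,  1.1724],
       [ 0.    ,  0.    ,  0.    ,  1.    ]])}
top {'vertical_fov': 56.04905735053465, 'cx': 316.3625772142691, 'cy': 203.01477234665387, 'camera_from_world': array([[ 0.0139, -0.9999,  0.0012,  0.0075],
       [-0.99  , -0.0139, -0.1403,  0.5813],
       [ 0.1403,  0.0007, -0.9901,  1.1616],
       [ 0.    ,  0.    ,  0.    ,  1.    ]])}
{'vertical_fov': 63.974927535319715, 'cx': 317.1875310087273, 'cy': 202.82988740565202, 'hand_eye': array([[-0.0006, -0.9617, -0.2741,  0.0741],
       [ 1.    , -0.0007,  0.0003,  0.0003],
       [-0.0005, -0.2741,  0.9617, -0.1604],
       [ 0.    ,  0.    ,  0.    ,  1.    ]])} 0.0187
```

View pics/scene0.png

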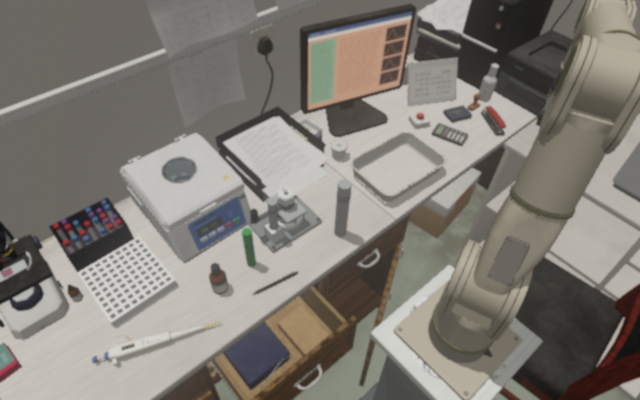

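View pics/top0.png

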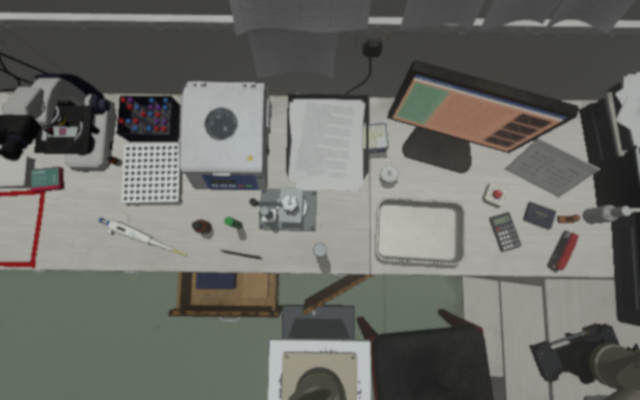

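The lookalikes for the pin are:
- green pin: scene (249,247), top (233,223)
- large grey pin: scene (342,208), top (320,250)
- pin in the press well: scene (273,205), top (268,213)

I choose the one in the well. Next is an enlarged crop of both views.

```bash
python3 - <<'E'
import cv2,numpy as np
a=cv2.imread("pics/scene0.png")[170:260,230:360]; b=cv2.imread("pics/top0.png")[180:270,215:345]
f=lambda x:cv2.resize(x,None,fx=6,fy=6,interpolation=cv2.INTER_CUBIC)
c=np.vstack([f(a)[:,:],f(b)]);c=cv2.resize(c,None,fx=.55,fy=.55)
cv2.imwrite("pics/c1.png",c);print(c.shape)
E
```

```text
(594, 429, 3)
```

View pics/c1.png

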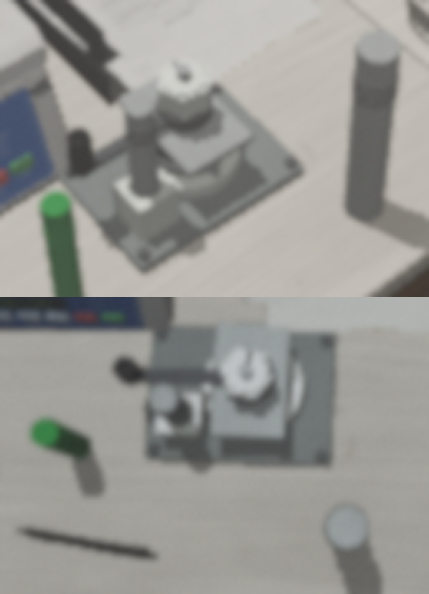

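```bash
cat > h.py <<'E'
from bench import sensors, vision, r
import cv2,numpy as np
from scipy.spatial.transform import Rotation as R
np.set_printoptions(precision=4,suppress=True)
def model(n,s=None):
    m=vision.camera_model(n)
    f=200/np.tan(np.radians(m["vertical_fov"]/2))
    if n=="wrist":
        T=np.eye(4);T[:3,:3]=R.from_quat(s["eef_rot"]).as_matrix();T[:3,3]=s["ee_pos"]
        C=np.linalg.inv(T@m["hand_eye"])
    else: C=m["camera_from_world"]
    return np.array([[f,0,m["cx"]],[0,f,m["cy"]],[0,0,1]])@C[:3]
def tri(views):  # [(P,(u,v))..]
    A=np.vstack([np.array([u*P[2]-P[0],v*P[2]-P[1]]) for P,(u,v) in views])
    x=np.linalg.lstsq(A[:,:3],-A[:,3],rcond=None)[0]
    e=[proj(P,x)-np.array(q) for P,q in views]
    return x,np.abs(e).max()
def proj(P,x):
    q=P@np.append(x,1);return q[:2]/q[2]
def onz(P,uv,z):
    u,v=uv;A=np.array([u*P[2]-P[0],v*P[2]-P[1]])
    return np.append(np.linalg.solve(A[:,:2],-A[:,3]-A[:,2]*z),z)
def delta(s,p,yaw=None):
    "TCP move to p in tool units (3cm) and yaw units (8 deg)"
    M=R.from_quat(s["eef_rot"]).as_matrix();d=M.T@(np.array(p)-s["ee_pos"])
    y=np.arctan2(M[1,0],M[0,0]);o=f"d={d/.03} yaw={y:.4f}"
    if yaw is not None:o+=f" turn={-np.degrees((yaw-y+np.pi)%(2*np.pi)-np.pi)/8:.3f}"
    return o
E
python3 - <<'E'
from h import *
S=model("scene");T=model("top")
k={"pin":((272.7,200.6),(264.4,210.6)),"nut":((286,193),(289.8,202.7)),"knob":((253.9,210.9),(252.9,201.8)),
"decoy":((230+378/3.3,170+48/3.3),(215+347/3.3,180+230/3.3)),"green":((230+57/3.3,170+205/3.3),(215+46/3.3,180+136/3.3))}
for n,(a,b) in k.items():print(n,*tri([(S,a),(T,b)]))
for n,uv,z in (("trayc",(420,231),.002),("trayTL",(378,202),.051),("trayBR",(461,264),.051),("bottle",(202,227),.105),("cup",(389,175),.05),
 ("flTL",(215+150/3.3,180+35/3.3),.012),("flTR",(215+336/3.3,180+37/3.3),.012),("flBR",(215+331/3.3,180+168/3.3),.012)):print(n,onz(T,uv,z))
s=sensors.read_state();print(delta(s,[.5,0,.35],0))
E
```

```text
pin [0.538  0.1623 0.1669] 0.4694923447071915
nut [0.5685 0.094  0.1225] 0.30363187075221276
knob [0.5698 0.204  0.1262] 0.08553844163225222
decoy [0.4294 0.003  0.2103] 0.24028000243322367
green [0.5087 0.2674 0.146 ] 0.2627276554539151
trayc [ 0.4989 -0.3246  0.002 ]
trayTL [ 0.5857 -0.18    0.051 ]
trayBR [ 0.3949 -0.4359  0.051 ]
bottle [0.4946 0.3577 0.105 ]
cup [ 0.674  -0.2163  0.05  ]
flTL [0.6239 0.2004 0.012 ]
flTR [0.6245 0.0147 0.012 ]
flBR [0.4938 0.0179 0.012 ]
d=[ 15.7959 -15.5077  -4.2532] yaw=0.3249 turn=2.327
```

The crop shows a plain grey pin standing in the well, beside the nut and the lever. The larger grey pin stands free on the right (top at z 0.21), and the green one is on the left. The pin's measured top is z 0.167 at (0.538, 0.162), which fits the stud + (-33, 68) mm, so the choice holds.

```bash
python3 -m crank '[[[0,0,-0.9],0.8],[[0,0,-0.9],0.8],[[0,0,-0.8],0.73],[[1,-1,0],0],[[1,-1,0],0],[[1,-1,0],0],[[1,-1,0],0],[[1,-1,0],0],[[1,-1,0],0],[[1,-1,0],0],[[1,-1,0],0],[[1,-1,0],0]]' 0.6 && python3 -m crank '[[[1,-1,0],0],[[0,-1,0],0],[[0,-1,0],0],[[0,-1,0],0],[[0,-1,0],0],[[0,-1,0],0],[[0,-1,0],0],[[0,-1,0],0],[[0,-1,0],0],[[0,-1,0],0]]'
```

```text
time: 1.6
ee_pos: [0.4703, -0.3214, 0.3003]
eef_rot: [1.0, -0.0, -0.0, -0.0]
ft_force: [0.3, 0.7, 0.7]
width: 0.0523
grip_force: 0.0
time: 2.85
ee_pos: [0.4995, -0.0215, 0.3003]
eef_rot: [1.0, -0.0, -0.0, 0.0]
ft_force: [0.2, -1.4, -0.2]
width: 0.0522
grip_force: 0.0
```

```bash
cat > shot.py <<'E'
import sys;from h import *
s=sensors.read_state();im=vision.camera("wrist")[:,:,::-1];n=sys.argv[1]
cv2.imwrite(f"pics/{n}.png",im);np.save(f"pics/{n}.npy",model("wrist",s))
E
python3 shot.py w0; python3 -m crank '[[[0,-1,0],0],[[0,-1,0],0],[[0,-1,0],0],[[0,-1,0],0],[[0,0,0],0]]'; python3 shot.py w1; python3 - <<'E'
import cv2,numpy as np
from h import proj
a=cv2.imread("pics/w0.png");b=cv2.imread("pics/w1.png")
out=[]
for n,i in(("w0",a),("w1",b)):
    P=np.load(f"pics/{n}.npy");c=(proj(P,np.array([.555,.14,.13]))).astype(int);x,y=max(0,c[0]-110),max(0,c[1]-85)
    x=min(x,420);y=min(y,230)
    print(n,x,y);out.append(cv2.resize(i[y:y+170,x:x+220],None,fx=1.8*1.9,fy=1.8*1.9,interpolation=cv2.INTER_CUBIC)[:, :])
o=np.vstack(out);o=cv2.resize(o,None,fx=.5,fy=.5);print(o.shape);cv2.imwrite("pics/c2.png",o)
E
```

```text
time: 3.52
ee_pos: [0.4993, 0.0999, 0.3003]
eef_rot: [1.0, 0.002, -0.0, -0.0]
ft_force: [0.8, -0.8, 0.7]
width: 0.0521
grip_force: 0.0
w0 46 46
w1 166 45
(581, 376, 3)
```

View pics/c2.png

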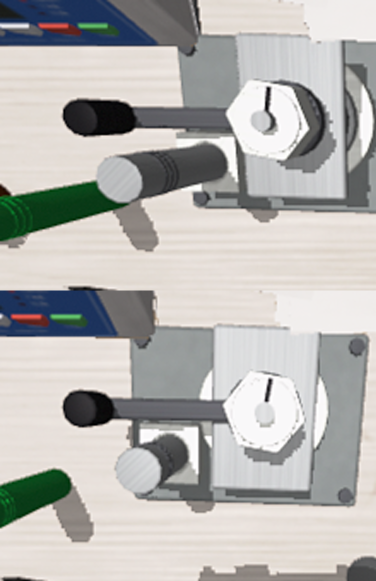

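```bash
python3 - <<'E'
from h import *
A=np.load("pics/w0.npy");B=np.load("pics/w1.npy");k=1.71
f=lambda p,q:tri([(A,(p[0]/k+46,p[1]/k+46)),(B,(q[0]/k+166,(q[1]-290.5)/k+45))])
print("pin",*f((121,180),(137,468)));n,e=f((268,119),(264,412));print("nut",n,e);print("knob",*f((82,117),(83,408)))
im=cv2.imread("pics/w1.png");g=im.min(2);m=(g>190).astype(np.uint8)
c=proj(B,n).astype(int);N,L,St,_=cv2.connectedComponentsWithStats(m);
# nut top: bright comp around centre
lab=[L[c[1]+dy,c[0]+dx] for dy in range(-10,11) for dx in range(-10,11)];lab=[l for l in lab if l];l=max(set(lab),key=lab.count)
M=(L==l).astype(np.uint8);M=cv2.morphologyEx(M,cv2.MORPH_CLOSE,np.ones((9,9)));pts=cv2.findContours(M,0,1)[0][0][:,0]
print(St[l]);z=n[2]
h=cv2.approxPolyDP(cv2.convexHull(pts),3,True)[:,0];W=np.array([onz(B,p,z)for p in h]);print(h.tolist());print(W)
p=np.array([onz(B,q,z)for q in cv2.convexHull(pts)[:,0]]);ctr=(p.max(0)+p.min(0))/2;print("ctr",ctr)
a=np.radians(np.arange(0,60,1));
for t in range(0,60,5):
    w=[np.ptp(p[:,:2]@[np.cos(np.radians(t+q)),np.sin(np.radians(t+q))])for q in(0,60,120)];print(t,np.round(w,4))
d=cv2.resize(im[c[1]-40:c[1]+40,c[0]-40:c[0]+40],None,fx=6,fy=6,interpolation=cv2.INTER_CUBIC);cv2.imwrite("pics/c3.png",d);print(c-40)
E
```

```text
pin [0.5389 0.1662 0.1573] 0.8949531845806007
nut [0.5695 0.0962 0.117 ] 0.38468210649395473
knob [0.5712 0.2032 0.1248] 0.036728219193790324
[     0      0    640    262 107380]
[[639, 0], [639, 225], [567, 261], [0, 252], [0, 113], [45, 54], [254, 0]]
[[ 0.6759 -0.2045  0.117 ]
 [ 0.4504 -0.2674  0.117 ]
 [ 0.4053 -0.1951  0.117 ]
 [ 0.4148  0.4693  0.117 ]
 [ 0.5712  0.4273  0.117 ]
 [ 0.6273  0.3679  0.117 ]
 [ 0.6748  0.1595  0.117 ]]
ctr [0.5406 0.1009 0.117 ]
0 [0.2707 0.662  0.7141]
5 [0.2995 0.6806 0.7017]
10 [0.3271 0.6941 0.684 ]
15 [0.3602 0.7023 0.6611]
20 [0.4013 0.7193 0.6331]
25 [0.4392 0.7308 0.6004]
30 [0.4738 0.7367 0.563 ]
35 [0.5093 0.737  0.5214]
40 [0.5439 0.7317 0.4758]
45 [0.5766 0.7208 0.4266]
50 [0.6098 0.7225 0.3742]
55 [0.6383 0.721  0.3189]
[280  75]
```

View pics/c3.png

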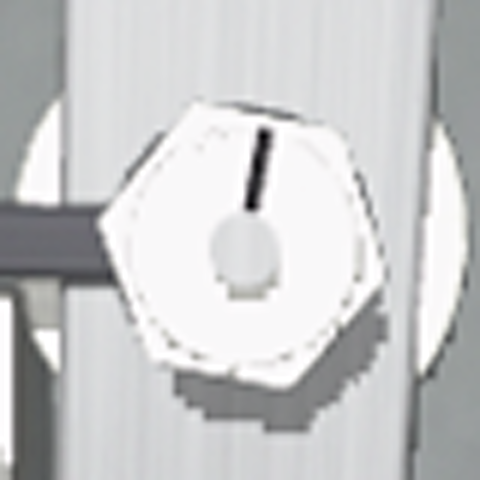

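The close view confirms that the pin chosen is the plain, ringed grey one in the well. In the crop the nut's top centre is near (243,245), and its line points about 11° right of image up.

```bash
python3 - <<'E'
from h import *
B=np.load("pics/w1.npy")
c=[(198,102),(336,132),(386,270),(288,388),(152,358),(101,222)]
w=np.array([onz(B,(280+u/6,75+v/6),.118) for u,v in c]);print("centre",w.mean(0),"radii",np.linalg.norm((w-w.mean(0))[:,:2],axis=1))
a=np.degrees(np.arctan2(*(w-w.mean(0))[:,1::-1].T));print("corner angles mod60",a%60)
E
python3 -m crank '[[[0.65,-1,0],0],[[0.65,-1,0],0],[[0,-0.14,1],0],[[0,0,1],0],[[0,0,1],0],[[0,0,1],0],[[0,0,1],0],[[0,0,0.68],0],[[0,0,0],0]]' 0.6 && python3 -m crank '[[[0,0,0],0],[[0,0,0],0],[[0,0,0],0],[[0,0,0],0]]' 0 35
```

```text
centre [0.569 0.096 0.118] radii [0.0249 0.0245 0.0249 0.0252 0.0246 0.0248]
corner angles mod60 [18.335  20.4342 21.2792 18.4233 19.812  20.6071]
time: 4.7
ee_pos: [0.5382, 0.1599, 0.1286]
eef_rot: [1.0, -0.001, -0.002, 0.001]
ft_force: [1.0, -0.0, -0.1]
width: 0.0524
grip_force: 0.0
time: 5.2
ee_pos: [0.5391, 0.1625, 0.1307]
eef_rot: [1.0, -0.0, 0.001, -0.001]
ft_force: [0.1, 2.6, 2.4]
width: 0.0252
grip_force: 34.9
```

```bash
python3 -m crank '[[[0,0,-0.5],0],[[0,0,-1],0],[[0,0,-1],0],[[0,0,-1],0],[[0,0,-1],0],[[0,0,-0.6],0]]' && python3 -m crank '[[[0,1,0],0],[[0,1,0],0],[[0,1,0],0],[[0,1,0],0],[[0,1,0],0],[[0,1,0],0],[[0,1,0],0],[[0,1,0],0],[[0,1,0],0],[[0,1,0],0],[[-0.7,1,0],0],[[-0.7,1,0],0]]' && python3 -m crank '[[[0,1,0],0],[[0,1,0],0],[[0,1,0],0],[[0,0.7,0],0],[[0,0,0],0]]'
```

```text
time: 5.95
ee_pos: [0.539, 0.1615, 0.2851]
eef_rot: [1.0, -0.0, 0.001, 0.0]
ft_force: [0.4, -0.2, -3.5]
width: 0.0251
grip_force: 34.8
time: 7.45
ee_pos: [0.4957, -0.1992, 0.2828]
eef_rot: [1.0, -0.0, -0.001, -0.0]
ft_force: [1.2, -1.3, -2.9]
width: 0.0251
grip_force: 34.8
time: 8.07
ee_pos: [0.4959, -0.3108, 0.2826]
eef_rot: [1.0, -0.001, -0.001, -0.0]
ft_force: [0.0, -0.4, -3.4]
width: 0.0252
grip_force: 34.7
```

```bash
python3 -m crank '[[[0,0,1],0],[[0,0,1],0],[[0,0,1],0],[[0,0,1],0],[[0,0,0.8],0],[[0,0,0.3],0],[[0,0,0.2],0],[[0,0,0.1],0],[[0,0,0],0]]'
```

```text
time: 9.2
ee_pos: [0.4969, -0.3094, 0.1217]
eef_rot: [1.0, -0.0, 0.0, 0.0]
ft_force: [-0.4, 0.6, -3.2]
width: 0.0254
grip_force: 34.7
```

```bash
python3 -m crank '[[[0,0,0.05],0],[[0,0,0.05],0],[[0,0,0.05],0],[[0,0,0],0]]'; python3 shot.py w2; python3 -c "
import cv2;a=cv2.imread('pics/w2.png');cv2.imwrite('pics/w2.png',a)"
```

```text
time: 9.7
ee_pos: [0.4977, -0.3096, 0.1183]
eef_rot: [1.0, -0.0, 0.001, 0.001]
ft_force: [-1.6, 1.5, 7.8]
width: 0.0252
grip_force: 34.8
```

View pics/w2.png

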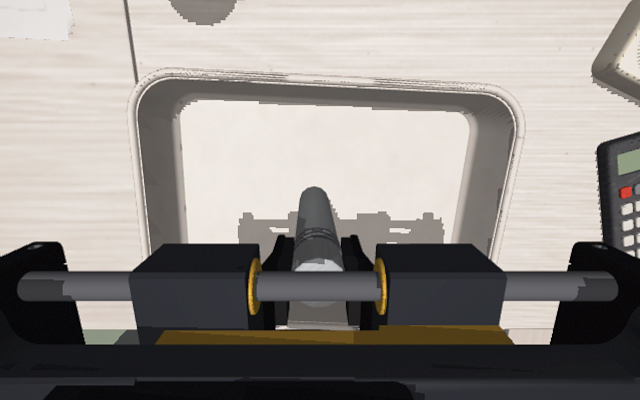

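The pin stands on the tray floor: its foot is near (315,190), inside the walls, and the force reads 7.8 N upward. I release it and go to the nut, where the flats' normals lie at about -10° mod 60, so I use a tool yaw of 20°.

```bash
python3 -m crank '[[[0,0,-0.02],0],[[0,0,0],0],[[0,0,0],0],[[0,0,-1],0],[[0,0,-1],0],[[0,0,-1],0],[[0,0,-1],0],[[0,0,-1],0]]' 1 && python3 -m crank '[[[0.24,-1,0],0],[[0.24,-1,0],0],[[0.24,-1,0],0],[[0.24,-1,0],0],[[0.24,-1,0],0],[[0.24,-1,0],0],[[0.24,-1,0],0],[[0.24,-1,0],0],[[0.24,-1,0],0],[[0.24,-1,0],0],[[0,-1,0],0],[[0,-1,0],0]]' && python3 -m crank '[[[0,-1,0],0],[[0,-0.5,0],0],[[0,0,0],-0.8],[[0,0,0],-0.8],[[0,0,0],-0.9],[[0,0,0],0]]'; python3 - <<'E'
from h import *
s=sensors.read_state();print(delta(s,[.569,.0955,.13],np.radians(20)),s["joint_positions"])
E
```

```text
time: 10.75
ee_pos: [0.4965, -0.3093, 0.2682]
eef_rot: [1.0, -0.0, -0.0, 0.0]
ft_force: [-0.2, -0.7, -0.2]
width: 0.0859
grip_force: 0.0
time: 12.25
ee_pos: [0.5688, 0.0516, 0.2671]
eef_rot: [1.0, -0.0, -0.0, -0.0]
ft_force: [-0.4, 0.2, 0.2]
width: 0.0867
grip_force: 0.0
time: 13.0
ee_pos: [0.569, 0.0949, 0.2671]
eef_rot: [0.985, 0.173, -0.0, 0.0]
ft_force: [-0.6, -0.3, 0.4]
width: 0.087
grip_force: 0.0
d=[ 0.0088 -0.0189  4.5704] yaw=0.3469 turn=-0.016 [ 0.2906  0.2677 -0.6479  1.4967  0.1621  1.4316 -1.5865]
```

```bash
python3 -m crank '[[[0,0,1],0],[[0,0,1],0],[[0,0,1],0],[[0,0,1],0],[[0,0,1],0],[[0,0,0.3],0],[[0,0,0.2],0],[[0,0,0.2],0],[[0,0,0.1],0],[[0,0,0],0]]' && python3 -m crank '[[[0,0,0],0],[[0,0,0],0],[[0,0,0],0],[[0,0,0],0]]' 0 55; python3 shot.py w3; python3 - <<'E'
import sys
sys.path.insert(0,'.')
from h import *
a=cv2.imread('pics/w3.png');b=vision.camera("scene")[:,:,::-1];cv2.imwrite("pics/s3.png",b)
b=cv2.resize(b[150:270,220:380],None,fx=3,fy=3,interpolation=cv2.INTER_CUBIC)
a=cv2.resize(a,(480,300));cv2.imwrite("pics/c4.png",np.vstack([a[100:],b]))
E
```

```text
time: 14.25
ee_pos: [0.5689, 0.0957, 0.0934]
eef_rot: [0.985, 0.173, 0.0, 0.0]
ft_force: [0.4, 0.4, -0.4]
width: 0.0869
grip_force: 0.0
time: 14.75
ee_pos: [0.5688, 0.0956, 0.0933]
eef_rot: [0.985, 0.173, 0.0, 0.0]
ft_force: [-0.6, -0.2, -0.8]
width: 0.055
grip_force: 0.0
```

View pics/c4.png

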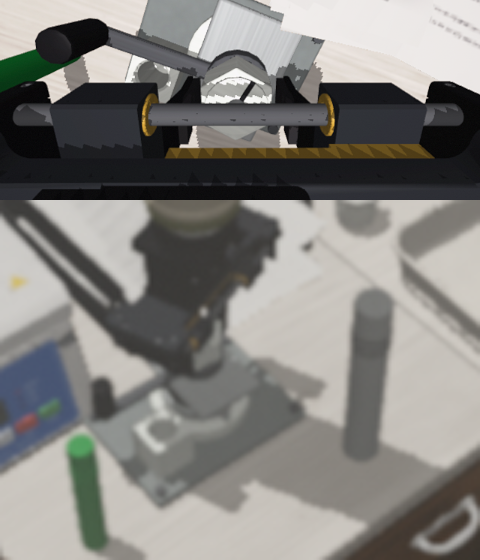

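The fingers straddle the nut (seen around (245,90)) clear of the lever bar, and they are still closing.

```bash
python3 -m crank '[[[0,0,0],0],[[0,0,0],0],[[0,0,0],0]]' && python3 -m crank '[[[0,0,0.01],0.7],[[0,0,0.01],0.7],[[0,0,0.01],0.7],[[0,0,0.01],0.7],[[0,0,0],0]]'; python3 -c "
from h import *
print(sensors.read_state()['torque'])"
```

```text
time: 15.22
ee_pos: [0.5685, 0.0966, 0.0933]
eef_rot: [0.985, 0.174, -0.0, -0.0]
ft_force: [-2.2, 5.0, 0.9]
width: 0.0435
grip_force: 55.0
time: 15.85
ee_pos: [0.5684, 0.0973, 0.0921]
eef_rot: [1.0, -0.021, -0.0, -0.001]
ft_force: [-2.5, 6.7, 0.8]
width: 0.0437
grip_force: 55.0
[ 1.4149  0.632  -0.315 ]
```

```bash
python3 -m crank '[[[0,0,0.01],0.7],[[0,0,0.01],0.7],[[0,0,0.01],0.7],[[0,0,0.01],0.7],[[0,0,0.01],0.75],[[0,0,0.01],0.75],[[0,0,0.01],0.75],[[0,0,0.01],0.75],[[0,0,0],0],[[0,0,0],0]]'; python3 -c "
from h import *
s=sensors.read_state();print(s['torque'],s['joint_positions'])"
```

```text
time: 17.1
ee_pos: [0.5689, 0.0984, 0.0896]
eef_rot: [0.923, -0.384, -0.001, 0.001]
ft_force: [-6.7, 8.0, 20.6]
width: 0.0434
grip_force: 55.0
[ 1.9314  1.1036 -0.366 ] [-0.2748  0.3386  0.0294  1.7445 -0.0115  1.0614 -2.6013]
```

Turned 1.14 rad, but joint 7 is right at its limit. I let go, lift and turn back, and measure the instrument behind before going to the knob.

```bash
python3 -m crank '[[[0,0,0],-0.05],[[0,0,0],0],[[0,0,0],0],[[0,0,0],0],[[0,0,-1],0],[[0,0,-1],-1],[[0,0,-1],-1],[[0,0,-1],-1]]' 1; python3 - <<'E'
from h import *
s=sensors.read_state();print(s['joint_positions'],delta(s,[.569,.2065,.2],np.radians(-20)))
S=model("scene");T=model("top")
print(tri([(S,(243,183)),(T,(265,172))]))
a=vision.camera("scene")[:,:,::-1];b=vision.camera("top")[:,:,::-1]
a=cv2.resize(a[120:260,110:300],None,fx=3,fy=3,interpolation=cv2.INTER_CUBIC)[:,:400*2]
b=cv2.resize(b[70:230,170:330],None,fx=2.625,fy=2.625,interpolation=cv2.INTER_CUBIC)[:,40:265]
o=np.hstack([a,b]);print(o.shape);cv2.imwrite("pics/c5.png",o)
E
```

```text
time: 18.1
ee_pos: [0.5679, 0.095, 0.2067]
eef_rot: [0.984, -0.18, -0.004, 0.003]
ft_force: [0.5, -0.1, -0.5]
width: 0.087
grip_force: 0.0
[-0.231   0.2397 -0.018   1.6108  0.0063  1.3004 -2.1826] d=[-1.2787 -3.4894  0.2095] yaw=-0.3616 turn=-0.090
(array([0.6607, 0.1721, 0.1406]), np.float64(0.9638944736425401))
(420, 795, 3)
```

View pics/c5.png

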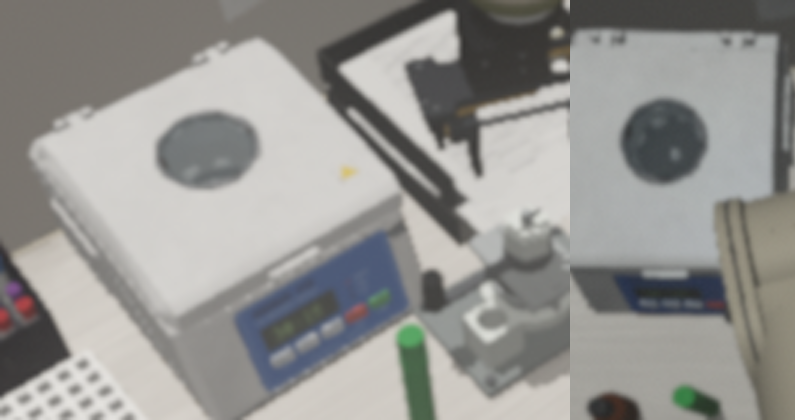

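The centrifuge front edge (crop corner near (400,200)) comes out at about x 0.66, with its top at z about 0.15. It clears the gripper body at yaw 0.

```bash
python3 -m crank '[[[0,0,0],-0.85],[[0,0,0],-0.87],[[0,0,0],-0.87],[[0,-1,0],0],[[0,-1,0],0],[[0,-1,0],0],[[0.03,-0.72,0],0],[[0,0,1],0],[[0,0,1],0],[[0,0,1],0],[[0,0,0.6],0],[[0,0,0],0]]' 0.7 && python3 -m crank '[[[0,0,0.1],0],[[0,0,0.1],0],[[0,0,0],0]]'; python3 shot.py w4;python3 -c "
import cv2;a=cv2.imread('pics/w4.png');cv2.imwrite('pics/c6.png',a[60:340,60:520])
from h import *;print(sensors.read_state()['joint_positions'])"
```

```text
time: 19.7
ee_pos: [0.5679, 0.2061, 0.0965]
eef_rot: [1.0, -0.002, -0.005, 0.002]
ft_force: [-0.5, 0.6, -0.0]
width: 0.0612
grip_force: 0.0
time: 20.08
ee_pos: [0.5686, 0.2067, 0.0921]
eef_rot: [1.0, -0.002, -0.004, 0.002]
ft_force: [-0.6, -0.6, -0.2]
width: 0.0609
grip_force: 0.0
[-0.3319  0.3993 -0.1146  1.6549  0.0497  1.0986 -2.0356]
```

View pics/c6.png

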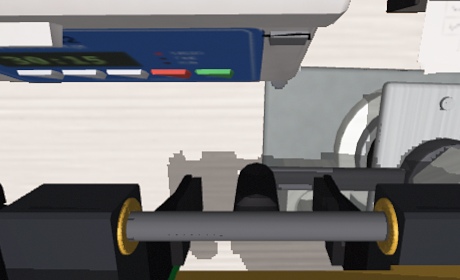

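```bash
cat > ft.py <<'E'
from h import *
s=sensors.read_state();d=s["ee_pos"][:2]-[.569,.0965];a=np.arctan2(-d[0],d[1]);t=np.array([-np.cos(a),-np.sin(a)])
print("lever %.3f r %.4f z %.4f Ftan %.2f Frad %.2f Fz %.1f j7 %.2f"%(a,np.hypot(*d),s["ee_pos"][2],s["ft_force"][:2]@t,s["ft_force"][:2]@d/np.hypot(*d),s["ft_force"][2],s["joint_positions"][6]))
E
q="python3 -m crank"
python3 -m crank '[[[0,0,0],0],[[0,0,0],0],[[0,0,0],0],[[0,0,0],0],[[0,0,0],0]]' 0 40; python3 ft.py
python3 -m crank '[[[-0.51,0.036,0.023],-1],[[-0.51,0.036,0.023],-1],[[0,0,0],0]]' >/dev/null; python3 ft.py
python3 -m crank '[[[-0.51,0.036,0.023],-1],[[0,0,0],0]]' >/dev/null; python3 ft.py
python3 -m crank '[[[-0.255,0.009,0.012],-0.5],[[0,0,0],0]]' >/dev/null; python3 ft.py
python3 -m crank '[[[-0.255,0.009,0.012],-0.5],[[0,0,0],0]]' ; python3 ft.py
```

```text
time: 20.75
ee_pos: [0.5684, 0.2073, 0.0918]
eef_rot: [1.0, -0.002, -0.004, 0.001]
ft_force: [0.6, 0.8, -2.4]
width: 0.021
grip_force: 40.0
lever 0.005 r 0.1108 z 0.0918 Ftan -0.63 Frad 0.76 Fz -2.4 j7 -2.04
lever 0.289 r 0.1104 z 0.0905 Ftan -1.42 Frad 0.44 Fz -3.5 j7 -1.78
lever 0.424 r 0.1102 z 0.0899 Ftan -0.61 Frad -0.55 Fz -3.9 j7 -1.65
lever 0.490 r 0.1102 z 0.0896 Ftan -0.87 Frad -1.29 Fz -5.3 j7 -1.59
time: 21.88
ee_pos: [0.5105, 0.1898, 0.0892]
eef_rot: [0.962, 0.272, -0.005, 0.001]
ft_force: [1.2, -0.5, -6.1]
width: 0.0211
grip_force: 40.0
lever 0.560 r 0.1101 z 0.0892 Ftan -0.78 Frad -1.08 Fz -6.1 j7 -1.52
```

```bash

python3 -m crank '[[[-0.255,0.009,0.03],-0.5],[[0,0,0],0]]' >/dev/null; python3 ft.py
python3 -m crank '[[[-0.255,0.009,0.03],-0.5],[[0,0,0],0]]' >/dev/null; python3 ft.py
python3 -m crank '[[[-0.255,0.009,0.015],-0.5],[[0,0,0],0]]' >/dev/null; python3 ft.py
python3 -m crank '[[[-0.255,0.009,0.015],-0.5],[[0,0,0],0]]'>/dev/null ; python3 ft.py
python3 -m crank '[[[-0.255,0.009,0.015],-0.5],[[0,0,0],0]]' >/dev/null; python3 ft.py
python3 -m crank '[[[-0.255,0.009,0.015],-0.5],[[0,0,0],0]]' ; python3 ft.py
```

```text
lever 0.628 r 0.1101 z 0.0888 Ftan 0.00 Frad -2.50 Fz -3.8 j7 -1.44
lever 0.696 r 0.1101 z 0.0882 Ftan 0.90 Frad -3.44 Fz -0.8 j7 -1.37
lever 0.766 r 0.1100 z 0.0879 Ftan -0.14 Frad -5.52 Fz -1.4 j7 -1.30
lever 0.834 r 0.1099 z 0.0875 Ftan 2.05 Frad -4.62 Fz -0.2 j7 -1.22
lever 0.903 r 0.1099 z 0.0871 Ftan 1.78 Frad -6.42 Fz 0.6 j7 -1.14
time: 23.38
ee_pos: [0.4783, 0.1583, 0.0868]
eef_rot: [0.885, 0.466, -0.004, 0.0]
ft_force: [3.8, -4.6, -0.4]
width: 0.021
grip_force: 40.0
lever 0.972 r 0.1098 z 0.0868 Ftan 1.63 Frad -5.72 Fz -0.4 j7 -1.06
```

```bash

for i in 1; do :; done
python3 -m crank '[[[-0.255,0.014,0.015],-0.5],[[0,0,0],0]]' >/dev/null; python3 ft.py
python3 -m crank '[[[-0.255,0.005,0.015],-0.5],[[0,0,0],0]]' >/dev/null; python3 ft.py
python3 -m crank '[[[-0.255,0.005,0.015],-0.5],[[0,0,0],0]]' >/dev/null; python3 ft.py
python3 -m crank '[[[-0.255,0.005,0.015],-0.5],[[0,0,0],0]]'>/dev/null ; python3 ft.py
python3 -m crank '[[[-0.255,0.005,0.015],-0.5],[[0,0,0],0]]' >/dev/null; python3 ft.py
python3 -m crank '[[[-0.255,0.005,0.015],-0.5],[[0,0,0],0]]' ; python3 ft.py
```

```text
lever 1.041 r 0.1097 z 0.0864 Ftan 1.78 Frad -6.61 Fz -0.1 j7 -0.98
lever 1.110 r 0.1096 z 0.0861 Ftan 1.58 Frad -6.25 Fz 0.0 j7 -0.90
lever 1.179 r 0.1095 z 0.0857 Ftan 1.79 Frad -6.89 Fz -0.7 j7 -0.82
lever 1.249 r 0.1094 z 0.0854 Ftan 2.76 Frad -8.46 Fz -0.9 j7 -0.74
lever 1.318 r 0.1094 z 0.0850 Ftan 1.96 Frad -6.90 Fz -1.5 j7 -0.65
time: 24.88
ee_pos: [0.4616, 0.1166, 0.0847]
eef_rot: [0.769, 0.64, -0.003, -0.0]
ft_force: [6.4, -3.6, -1.6]
width: 0.0209
grip_force: 40.0
lever 1.386 r 0.1093 z 0.0847 Ftan 2.33 Frad -6.94 Fz -1.6 j7 -0.57
```

No bite up to 1.39 rad, so the nut needs about 1.0–1.25 rad more. I swing the lever back open, regrip the nut at yaw 75° and turn it 1.1 rad.

```bash

python3 -m crank '[[[0.51,0.036,-0.023],1],[[0.51,0.036,-0.023],1],[[0.51,0.036,-0.023],1],[[0.51,0.036,-0.023],1],[[0.51,0.036,-0.023],1],[[0.51,0.036,-0.023],1],[[0.51,0.036,-0.023],1],[[0.51,0.036,-0.023],1],[[0.51,0.036,-0.023],1],[[0.4,0.028,-0.02],0.8],[[0,0,0],0]]'; python3 ft.py
python3 -m crank '[[[0,0,0],0],[[0,0,0],0],[[0,0,-1],0],[[0,0,-1],0],[[0,0,-0.2],0]]' 0.8
python3 -c "
from h import *
print(delta(sensors.read_state(),[.5688,.097,.13],0))"
```

```text
time: 26.25
ee_pos: [0.5666, 0.2076, 0.0909]
eef_rot: [1.0, 0.009, -0.003, 0.001]
ft_force: [-0.8, -3.6, 9.3]
width: 0.021
grip_force: 40.0
lever 0.021 r 0.1111 z 0.0909 Ftan 0.85 Frad -3.56 Fz 9.3 j7 -2.02
time: 26.88
ee_pos: [0.5662, 0.208, 0.1573]
eef_rot: [1.0, 0.011, -0.003, 0.001]
ft_force: [0.5, 0.3, -0.6]
width: 0.063
grip_force: 0.0
d=[0.008  3.6982 0.9165] yaw=0.0230 turn=0.165
```

```bash

python3 -m crank '[[[0,1,0],0],[[0,1,0],0],[[0,1,0],0],[[0.01,0.7,0],0],[[0,0,0],-0.9],[[0,0,0],-0.9],[[0,0,0],-0.9],[[0,0,0],-0.9],[[0,0,0],-0.9],[[0,0,0],-0.9],[[0,0,0],-0.9],[[0,0,0],-0.95]]' 1 >/dev/null
python3 -m crank '[[[0,0,0],-0.96],[[0,0,0],-0.96],[[0,0,0],0]]'
python3 -c "
from h import *
s=sensors.read_state();print(delta(s,[.5688,.097,.091],np.radians(74.7)),s['joint_positions'])"
```

```text
time: 28.75
ee_pos: [0.5679, 0.0961, 0.1548]
eef_rot: [0.795, 0.606, -0.005, -0.002]
ft_force: [0.5, 0.6, 1.1]
width: 0.0869
grip_force: 0.0
d=[0.0486 0.0392 2.1267] yaw=1.3028 turn=-0.007 [-0.0483  0.291  -0.2371  1.6638  0.0728  1.2056 -0.5705]
```

```bash

python3 -m crank '[[[0.05,0.04,0.8],0],[[0,0,0.8],0],[[0,0,0.3],0],[[0,0,0.22],0],[[0,0,0],0]]'
python3 -m crank '[[[0,0,0],0],[[0,0,0],0],[[0,0,0],0],[[0,0,0],0],[[0,0,0],0],[[0,0,0],0],[[0,0,0],0]]' 0 55
python3 -c "
from h import *
s=sensors.read_state();print(s['torque'],delta(s,s['ee_pos']))"
```

```text
time: 29.38
ee_pos: [0.5695, 0.0969, 0.0923]
eef_rot: [0.795, 0.607, -0.004, -0.001]
ft_force: [-0.2, 0.3, 0.1]
width: 0.0868
grip_force: 0.0
time: 30.25
ee_pos: [0.5698, 0.0967, 0.0923]
eef_rot: [0.795, 0.607, -0.004, -0.001]
ft_force: [2.3, 0.1, -0.9]
width: 0.0433
grip_force: 54.9
[-0.0811 -0.7728 -0.1712] d=[0. 0. 0.] yaw=1.3038
```

```bash

python3 -m crank '[[[0,0,0.011],0.79],[[0,0,0.011],0.79],[[0,0,0.011],0.79],[[0,0,0.011],0.79],[[0,0,0.011],0.79],[[0,0,0],0]]'
python3 -m crank '[[[0,0,0.011],0.79],[[0,0,0.011],0.79],[[0,0,0.011],0.79],[[0,0,0.011],0.79],[[0,0,0.011],0.79],[[0,0,0],0],[[0,0,0],0]]'
python3 -c "
from h import *
s=sensors.read_state();print(s['torque'],delta(s,s['ee_pos']),s['joint_positions'])"
```

```text
time: 31.0
ee_pos: [0.5695, 0.0969, 0.0906]
eef_rot: [0.93, 0.368, -0.004, 0.0]
ft_force: [1.7, -0.5, -0.4]
width: 0.0436
grip_force: 54.9
time: 31.88
ee_pos: [0.5693, 0.0973, 0.089]
eef_rot: [0.995, 0.102, -0.004, 0.001]
ft_force: [0.0, 2.6, 1.8]
width: 0.0436
grip_force: 54.9
[ 0.912  -0.0307 -0.2915] d=[0. 0. 0.] yaw=0.2045 [-0.1931  0.3464 -0.0667  1.7343  0.0265  1.0705 -1.6351]
```

```bash

python3 -m crank '[[[0,0,0],0],[[0,0,0],0],[[0,0,0],0],[[0,0,-1],0],[[0,0,-1],0],[[0,0,-0.2],0],[[0,0,0],0.73],[[0,0,0],0.73]]' 1 >/dev/null
python3 -m crank '[[[0,-1,0],0],[[0,-1,0],0],[[0,-1,0],0],[[-0.06,-0.67,0],0],[[0,0,0],0]]' 0.7
python3 -c "
from h import *
print(delta(sensors.read_state(),[.567,.207,.0885],0))"
```

```text
time: 33.5
ee_pos: [0.5678, 0.2084, 0.1539]
eef_rot: [1.0, -0.0, -0.005, 0.002]
ft_force: [0.6, -1.0, 0.2]
width: 0.0612
grip_force: 0.0
d=[-0.0059  0.0388  2.1794] yaw=-0.0002 turn=-0.002
```

```bash

python3 -m crank '[[[0,0.04,0.9],0],[[0,0,0.8],0],[[0,0,0.3],0],[[0,0,0.18],0],[[0,0,0],0]]'
python3 -m crank '[[[0,0,0],0],[[0,0,0],0],[[0,0,0],0],[[0,0,0],0],[[0,0,0],0]]' 0 45; python3 ft.py
python3 -m crank '[[[-0.51,0.036,0.023],-1],[[-0.51,0.036,0.023],-1],[[0,0,0],0]]' >/dev/null; python3 ft.py
python3 -m crank '[[[-0.255,0.009,0.015],-0.5],[[0,0,0],0]]' >/dev/null; python3 ft.py
python3 -m crank '[[[-0.255,0.009,0.015],-0.5],[[0,0,0],0]]' >/dev/null; python3 ft.py
python3 -m crank '[[[-0.255,0.009,0.015],-0.5],[[0,0,0],0]]' ; python3 ft.py
```

```text
time: 34.12
ee_pos: [0.5682, 0.2054, 0.0896]
eef_rot: [1.0, -0.002, -0.004, 0.002]
ft_force: [0.0, -0.1, 0.2]
width: 0.0607
grip_force: 0.0
time: 34.75
ee_pos: [0.5679, 0.2072, 0.0894]
eef_rot: [1.0, -0.001, -0.004, 0.001]
ft_force: [1.8, 3.8, -1.6]
width: 0.0211
grip_force: 45.0
lever 0.010 r 0.1107 z 0.0894 Ftan -1.87 Frad 3.79 Fz -1.6 j7 -2.03
lever 0.295 r 0.1103 z 0.0880 Ftan -1.19 Frad 3.39 Fz -2.1 j7 -1.78
lever 0.358 r 0.1103 z 0.0876 Ftan 0.15 Frad 3.98 Fz -2.1 j7 -1.71
lever 0.428 r 0.1101 z 0.0873 Ftan -0.16 Frad 3.49 Fz -2.4 j7 -1.64
time: 35.88
ee_pos: [0.5164, 0.1932, 0.0869]
eef_rot: [0.971, 0.239, -0.004, 0.001]
ft_force: [-1.3, 4.3, -2.7]
width: 0.021
grip_force: 45.0
lever 0.498 r 0.1101 z 0.0869 Ftan -0.92 Frad 4.41 Fz -2.7 j7 -1.58
```

```bash

python3 -m crank '[[[-0.255,0.009,0.015],-0.5],[[0,0,0],0]]' >/dev/null; python3 ft.py
python3 -m crank '[[[-0.255,0.009,0.015],-0.5],[[0,0,0],0]]' >/dev/null; python3 ft.py
python3 -m crank '[[[-0.255,0.009,0.015],-0.5],[[0,0,0],0]]' >/dev/null; python3 ft.py
python3 -m crank '[[[-0.255,0.009,0.015],-0.5],[[0,0,0],0]]' >/dev/null; python3 ft.py
python3 -m crank '[[[-0.255,0.009,0.015],-0.5],[[0,0,0],0]]' >/dev/null; python3 ft.py
python3 -m crank '[[[-0.255,0.009,0.015],-0.5],[[0,0,0],0]]' ; python3 ft.py
```

```text
lever 0.568 r 0.1100 z 0.0866 Ftan -0.43 Frad 2.99 Fz -2.0 j7 -1.51
lever 0.638 r 0.1099 z 0.0862 Ftan -1.28 Frad 2.87 Fz -1.7 j7 -1.44
lever 0.707 r 0.1099 z 0.0858 Ftan -0.97 Frad 1.87 Fz -1.2 j7 -1.36
lever 0.777 r 0.1098 z 0.0855 Ftan -1.02 Frad 0.54 Fz -1.3 j7 -1.29
lever 0.847 r 0.1098 z 0.0852 Ftan 0.29 Frad 0.06 Fz -0.5 j7 -1.21
time: 37.38
ee_pos: [0.482, 0.1633, 0.0849]
eef_rot: [0.9, 0.435, -0.004, 0.0]
ft_force: [0.8, -1.3, 0.6]
width: 0.0212
grip_force: 45.0
lever 0.916 r 0.1097 z 0.0849 Ftan 0.57 Frad -1.43 Fz 0.6 j7 -1.14
```

```bash

python3 -m crank '[[[-0.255,0.005,0.015],-0.5],[[0,0,0],0]]' >/dev/null; python3 ft.py
python3 -m crank '[[[-0.255,0.005,0.015],-0.5],[[0,0,0],0]]' >/dev/null; python3 ft.py
python3 -m crank '[[[-0.255,0.005,0.015],-0.5],[[0,0,0],0]]' >/dev/null; python3 ft.py
python3 -m crank '[[[-0.255,0.005,0.015],-0.5],[[0,0,0],0]]' >/dev/null; python3 ft.py
python3 -c "
from h import *
print(sensors.read_state()['torque'])"
```

```text
lever 0.985 r 0.1097 z 0.0845 Ftan 0.42 Frad -4.34 Fz 0.6 j7 -1.06
lever 1.053 r 0.1097 z 0.0842 Ftan 0.20 Frad -6.15 Fz 1.0 j7 -0.98
lever 1.121 r 0.1096 z 0.0840 Ftan 0.35 Frad -7.51 Fz 1.4 j7 -0.90
lever 1.189 r 0.1096 z 0.0837 Ftan 0.09 Frad -6.66 Fz -0.1 j7 -0.82
[-0.6756 -1.8297 -0.0221]
```

```bash
python3 shot.py w5; python3 - <<'E'
from h import *
a=cv2.imread('pics/w5.png');b=vision.camera("scene")[:,:,::-1];cv2.imwrite("pics/s5.png",b)
b=cv2.resize(b[165:265,235:345],None,fx=4.5,fy=4.5,interpolation=cv2.INTER_CUBIC)[:300]
b2=cv2.imread("pics/scene0.png");b2=cv2.resize(b2[165:265,235:345],None,fx=3,fy=3,interpolation=cv2.INTER_CUBIC)
a=cv2.resize(a,(480,300));o=np.zeros((600,800,3),np.uint8);o[:300,:480]=a;o[300:,:495]=b;o[:300,480:800]=b2[:300,:320];cv2.imwrite("pics/c7.png",o)
E
```

```text
(no output)
```

View pics/c7.png

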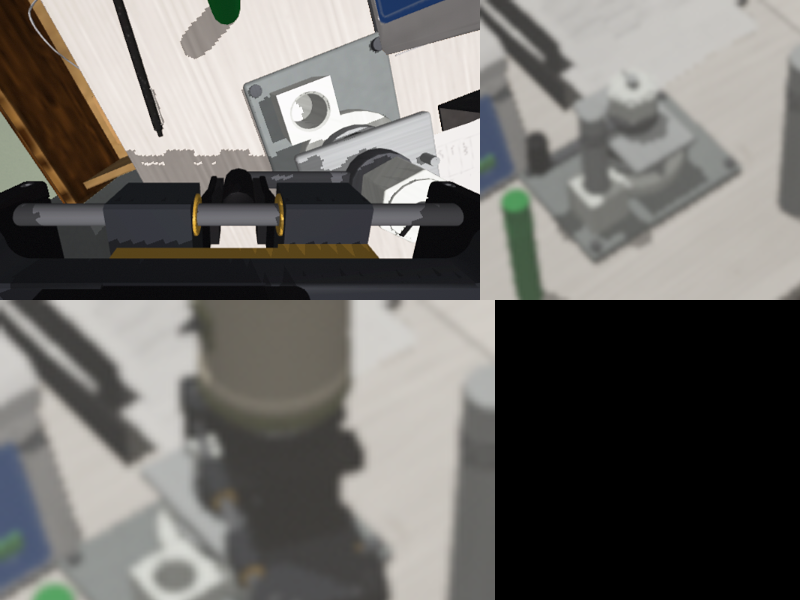

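The wrist view shows the knob in the fingers at (238,180), the empty well at (308,110), and the nut's line slanting at (406,228), which fits about 2.2 rad of turning. There is still no bite at 1.19 rad, so I feel a little further, short of closed.

```bash

python3 -m crank '[[[-0.255,0.012,0.015],-0.5],[[0,0,0],0]]' >/dev/null; python3 ft.py
python3 -m crank '[[[-0.255,0.005,0.015],-0.5],[[0,0,0],0]]' >/dev/null; python3 ft.py
python3 -m crank '[[[-0.255,0.005,0.015],-0.5],[[0,0,0],0]]' >/dev/null; python3 ft.py
python3 -m crank '[[[-0.255,0.005,0.015],-0.5],[[0,0,0],0]]' ; python3 ft.py
python3 -c "
from h import *
print(sensors.read_state()['torque'])"
```

```text
lever 1.257 r 0.1095 z 0.0834 Ftan 0.17 Frad -6.92 Fz 1.1 j7 -0.73
lever 1.325 r 0.1094 z 0.0831 Ftan -0.77 Frad -6.44 Fz 1.5 j7 -0.65
lever 1.393 r 0.1094 z 0.0828 Ftan -0.26 Frad -8.33 Fz 1.3 j7 -0.56
time: 39.48
ee_pos: [0.4603, 0.1084, 0.0825]
eef_rot: [0.746, 0.666, -0.002, -0.0]
ft_force: [8.7, -0.1, 1.6]
width: 0.0207
grip_force: 45.0
lever 1.462 r 0.1093 z 0.0825 Ftan -0.88 Frad -8.63 Fz 1.6 j7 -0.48
[-0.2897 -2.214  -0.114 ]
```

```bash
cat >> ft.py <<'E'
print("   T=%.3f Mz=%.3f"%(.11*(s["ft_force"][:2]@t)+s["torque"][2],s["torque"][2]))
E
python3 ft.py
python3 -m crank '[[[0.255,0.009,-0.012],0.5],[[0,0,0],0]]' >/dev/null; python3 ft.py
python3 -m crank '[[[0.51,0.036,-0.023],1],[[0.51,0.036,-0.023],1],[[0,0,0],0]]' >/dev/null; python3 ft.py
python3 -m crank '[[[0.51,0.036,-0.023],1],[[0.51,0.036,-0.023],1],[[0,0,0],0]]' >/dev/null; python3 ft.py
python3 -m crank '[[[0.51,0.036,-0.023],1],[[0.51,0.036,-0.023],1],[[0,0,0],0]]' >/dev/null; python3 ft.py
python3 -m crank '[[[0.51,0.036,-0.023],1],[[0.51,0.036,-0.023],1],[[0,0,0],0]]' >/dev/null; python3 ft.py
```

```text
lever 1.462 r 0.1093 z 0.0825 Ftan -0.88 Frad -8.63 Fz 1.6 j7 -0.48
   T=-0.210 Mz=-0.114
lever 1.391 r 0.1094 z 0.0828 Ftan -0.71 Frad -8.84 Fz 2.4 j7 -0.57
   T=-0.281 Mz=-0.202
lever 1.108 r 0.1098 z 0.0838 Ftan -2.71 Frad -7.01 Fz 3.5 j7 -0.90
   T=-0.477 Mz=-0.179
lever 0.833 r 0.1101 z 0.0848 Ftan -1.34 Frad -4.62 Fz 6.6 j7 -1.22
   T=-0.218 Mz=-0.071
lever 0.556 r 0.1104 z 0.0859 Ftan -0.62 Frad -2.62 Fz 8.1 j7 -1.51
   T=-0.039 Mz=0.029
lever 0.278 r 0.1107 z 0.0873 Ftan -0.64 Frad -0.82 Fz 10.3 j7 -1.79
   T=-0.095 Mz=-0.024
```

Readings taken at rest are ambiguous, because friction can hold either sign. I sweep again and read the force while moving.

```bash

python3 -m crank '[[[-0.38,0.02,0.03],-0.75]]' >/dev/null; python3 ft.py
python3 -m crank '[[[-0.38,0.02,0.03],-0.75]]' >/dev/null; python3 ft.py
python3 -m crank '[[[-0.38,0.02,0.03],-0.75]]' >/dev/null; python3 ft.py
python3 -m crank '[[[-0.38,0.02,0.017],-0.75]]' >/dev/null; python3 ft.py
python3 -m crank '[[[-0.38,0.02,0.017],-0.75]]' >/dev/null; python3 ft.py
python3 -m crank '[[[-0.38,0.02,0.017],-0.75]]' >/dev/null; python3 ft.py
python3 -m crank '[[[-0.38,0.02,0.017],-0.75]]' >/dev/null; python3 ft.py
python3 -m crank '[[[-0.38,0.02,0.017],-0.75]]' >/dev/null; python3 ft.py
python3 -m crank '[[[-0.38,0.02,0.017],-0.75]]' >/dev/null; python3 ft.py
python3 -m crank '[[[-0.38,0.02,0.017],-0.75]]' >/dev/null; python3 ft.py
```

```text
lever 0.383 r 0.1107 z 0.0866 Ftan -0.78 Frad -2.47 Fz 10.6 j7 -1.68
   T=-0.134 Mz=-0.048
lever 0.489 r 0.1106 z 0.0860 Ftan -1.22 Frad -2.84 Fz 12.1 j7 -1.58
   T=-0.243 Mz=-0.109
lever 0.593 r 0.1105 z 0.0854 Ftan 0.33 Frad -3.67 Fz 13.2 j7 -1.47
   T=-0.045 Mz=-0.081
lever 0.696 r 0.1103 z 0.0851 Ftan 0.69 Frad -2.40 Fz 12.4 j7 -1.36
   T=-0.030 Mz=-0.106
lever 0.799 r 0.1102 z 0.0847 Ftan -0.65 Frad -3.85 Fz 12.1 j7 -1.25
   T=-0.224 Mz=-0.152
lever 0.901 r 0.1100 z 0.0843 Ftan -0.26 Frad -3.14 Fz 11.6 j7 -1.14
   T=-0.245 Mz=-0.217
lever 1.004 r 0.1099 z 0.0839 Ftan -0.92 Frad -4.30 Fz 11.6 j7 -1.02
   T=-0.366 Mz=-0.265
lever 1.107 r 0.1097 z 0.0836 Ftan -0.31 Frad -3.95 Fz 11.4 j7 -0.90
   T=-0.363 Mz=-0.328
lever 1.210 r 0.1096 z 0.0831 Ftan -1.41 Frad -3.17 Fz 10.4 j7 -0.78
   T=-0.530 Mz=-0.375
lever 1.312 r 0.1094 z 0.0827 Ftan -1.01 Frad -3.09 Fz 11.7 j7 -0.65
   T=-0.502 Mz=-0.391
```

The resistance now ramps steadily from about 0.75–0.8 rad (0.1 → 0.5 N m at 1.3). It is carried as grip moment, which the earlier readings missed. The nut is set right, so I close fully.

```bash

python3 -m crank '[[[-0.38,0.02,0.017],-0.75],[[-0.38,0.02,0.017],-0.75]]' >/dev/null; python3 ft.py
python3 -m crank '[[[-0.255,0.009,0.012],-0.5]]' >/dev/null; python3 ft.py
python3 -m crank '[[[-0.2,0.005,0.01],-0.4],[[0,0,0],0],[[0,0,0],0]]'; python3 ft.py
```

```text
lever 1.519 r 0.1092 z 0.0819 Ftan -2.61 Frad -1.54 Fz 13.1 j7 -0.39
   T=-0.762 Mz=-0.474
lever 1.587 r 0.1091 z 0.0816 Ftan -14.73 Frad -0.18 Fz 14.0 j7 -0.31
   T=-2.201 Mz=-0.582
time: 43.22
ee_pos: [0.4602, 0.0936, 0.0816]
eef_rot: [0.676, 0.737, 0.0, -0.003]
ft_force: [-0.8, 19.0, 12.4]
width: 0.0209
grip_force: 45.1
lever 1.597 r 0.1089 z 0.0816 Ftan -19.03 Frad 0.31 Fz 12.4 j7 -0.24
   T=-2.502 Mz=-0.409
```

```bash

python3 -m crank '[[[0,0,0],0],[[0,0,0],0],[[0,0,0],0],[[0,0,-0.5],0],[[0,0,-1],0],[[0,0,-1],0],[[0,0,-1],0],[[0,0,-1],0],[[0,0,-1],0],[[-0,0,0],0]]' 0.6
python3 - <<'E'
from h import *
im=vision.camera("top");cv2.imwrite("pics/t9.png",im[:,:,::-1]);o=cv2.imread("pics/top0.png")[:,:,::-1]
T=model("top")
def df(n,p,w=9):
    u,v=proj(T,np.array(p)).astype(int);print(n,(u,v),np.abs(im[v-w:v+w,u-w:u+w].astype(int)-o[v-w:v+w,u-w:u+w]).mean(), im[v,u],o[v,u])
df("bottle",[.4946,.3577,.105]);df("cup",[.674,-.2163,.05]);df("pin",[.497,-.31,.152]);df("decoy",[.43,.003,.21]);df("green",[.5087,.2674,.146]);df("knob0",[.5695,.2032,.12],4)
P0=o[195:275,370:470].astype(int);d=np.abs(im[195:275,370:470].astype(int)-P0).sum(2)>60;y,x=np.nonzero(d);print("tray change",len(x),x.min()+370,x.max()+370,y.min()+195,y.max()+195)
E
```

```text
time: 44.48
ee_pos: [0.4607, 0.0882, 0.2474]
eef_rot: [0.676, 0.737, -0.002, -0.0]
ft_force: [-0.8, 0.6, -0.8]
width: 0.0524
grip_force: 0.0
bottle (np.int64(201), np.int64(226)) 1.1111111111111112 [48 41 38] [48 42 39]
cup (np.int64(389), np.int64(174)) 1.2181069958847737 [141 143 145] [143 146 146]
pin (np.int64(429), np.int64(228)) 21.792181069958847 [135 141 140] [178 177 170]
decoy (np.int64(320), np.int64(249)) 10.687242798353909 [148 154 154] [149 155 156]
green (np.int64(229), np.int64(221)) 3.0102880658436213 [ 58 128  70] [ 59 129  71]
knob0 (np.int64(253), np.int64(202)) 59.145833333333336 [145 143 137] [55 55 55]
tray change 297 410 431 224 247
```

```bash
python3 shot.py w9; python3 - <<'E'
from h import *
P=np.load("pics/w9.npy");im=cv2.imread("pics/w9.png").max(2)
for a in (1.3,1.4,1.5,1.55,1.6):
    q=[.569-.11*np.sin(a),.0965+.11*np.cos(a),.109];u,v=proj(P,np.array(q));print(a,(u,v),im[int(v)-3:int(v)+4,int(u)-3:int(u)+4].mean() if 3<v<396 else None)
u,v=proj(P,np.array([.569-.11,.0965,.109])).astype(int)
print(im[min(v,390),max(0,u-40):u+60:3])
r.close_job() if False else None
E
```

```text
1.3 (np.float64(325.85442257159536), np.float64(152.6862987719199)) 235.57142857142858
1.4 (np.float64(322.2002625657971), np.float64(163.96904287036605)) 181.83673469387756
1.5 (np.float64(319.74493506556036), np.float64(175.32748438961238)) 32.95918367346939
1.55 (np.float64(318.964318754289), np.float64(180.99723812785186)) 34.734693877551024
1.6 (np.float64(318.47875966055807), np.float64(186.64137874893493)) 28.122448979591837
[143 141 146 145 143 143 142 145 143 144  63  31  32  32  32  28  25  12
 230 230 227 214  95  90  86  88  93  98 100 103 106 108 109 110]
```

```bash
python3 -c "
from bench import r
print(r.close_job())"
```

```text
the job is handed in; nothing more can be done
None
```

The job is handed in: the pin is in the steel tray, the nut was turned 2.24 rad so the lever bit at about 0.8 rad, the lever is closed at its stop and released, and the bottle and cup are unmoved; at 1.14 rad of the nut turn joint 7 briefly read -2.601 against its -2.6 limit.

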